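# Flag the loose caps and release the batch

### The arm

A 6-joint arm with a two-finger parallel gripper is mounted at the origin on a cart in front of the work surface, level with it; the furniture and walls round the work are solid. World frame = base frame: x ahead of the robot, y to its left, z up, the work surface at z = 0. Lengths are in mm, angles in rad, forces in N, time in s.
With the tool pointing down it reaches from about 300 to 775 mm from the base axis. Payload 14.6 kg.
Tool frame: the origin (TCP) lies on the centre line of the jaws, within the pads' length; the fingertips stand 19 mm ahead of it and the grasp point (between the pads) is the TCP (bot.tip_reach is the distance from the TCP to the fingertips, in mm); z points along the fingers, y is the line along which they close (so a half turn about z gives the same grasp; the last joint's range is limited). The gripper opens to 85 mm and grips with 20 to 120 N. Pads are 22 mm wide; open, the fingers measure 114 mm over their backs; the gripper's body (76 mm by 85 mm) begins 54 mm behind the grasp point. The pads swing forward as they close: fully open they stand 13 mm farther back than shut.
Start: joints at [1.216, 0.3, 1.521, -0, 1.321, -0.067], TCP at [156.111, 527.37, 250.281] pointing down, gripper open.
Joint ranges: [-3.03, 3.03], [-0.79, 2.21], [0.23, 2.52], [-1.04, 4.18], [0, 3.07], [-2.55, 2.55]. Speed limits (rad/s): [2.22, 2.22, 2.57, 3.14, 3.14, 3.14].

### API

Orientations are given as a unit quaternion [w, x, y, z].
In Python, from rig import bot gives the robot as it stands. Calls block until the motion is done:
- bot.move_to(position, orientation): joint-space move of the TCP to a pose.
- bot.servo_line(position, attitude=None, speed=150, until_force=None): straight line of the TCP; attitude=None keeps the orientation; speed is the mean speed in mm/s. With until_force (N) it stops when the force on the tool has changed by that much, and returns True; else False.
- bot.move_joints(angles): joint-space move.
- bot.move_gripper(opening, grip_force=None): finger opening in mm; grip_force is the grip in N (None keeps the last); returns when the fingers have stopped.
- bot.dwell(seconds).
- bot.ik(position, orientation): joint angles nearest the present ones, or None.
- bot.read_state(): the state.
- bot.read_camera(name): name is "side" or "top"; returns a dict with "image" (384x512x3 uint8, blue, green, red), "depth" (384x512 float32, mm along the optical axis (not along the pixel's ray), 0 where there is no reading), "fovy" (degrees; the focal length in pixels is half the picture's height over the tangent of half this angle, whatever the lens; pixels are square), "cx", "cy" (the principal point, pixels), "eye" and "attitude" of the camera in the world. Camera axes: x right, y down, z forward; pixel columns grow to the right and rows downward; lengths in mm; the calibration is good to about 2 mm. A picture is of the moment at which its call begins.
A pose or a line that the arm cannot do raises bot.MotionError and nothing moves.
- bot.finish_job(): hands the job in; it is judged then, once.
The state is a dict: "clock": time; "joint_positions": joint angles; "qvel": joint speeds; "effort": joint torques, N m; "ee_pos": TCP position; "tool_rot": TCP orientation; "ft_force": force on the tool from outside, world axes, zero at the start; "moment": the same for the moment, N m; "grip_width": finger opening in mm; "grip_force": force on a finger pad.
Only numpy, scipy, OpenCV 4.12 (cv2) and the standard library are available. Lean on these libraries where they do the work, as an engineer would, in place of code of your own. Each camera call takes 0.05 s, during which the arm holds its last target. There are 200 camera calls.

### The job

Before this batch of jars goes out, try every screw cap in the rack: turn its grip about an eighth of a turn anticlockwise; the thread collar of a loose cap turns along, on a tight cap the grip slips round its collar. Stand a flag marker upright on the worktop close in front of each jar with a loose cap, none by the tight ones; leave the jars in their pockets and the timer and pen where they are. Only then slide the safety catch of the release box fully open, press the button it uncovered fully down, and slide the catch closed again.

Things in the scene. Friction and masses are not known exactly. Their poses are not given: they have to be found in the camera images.
- jar_a_cap (a point): Centre of the round grey ribbed grip, 48 mm across, 28 mm high, of the screw cap of a square white jar 60 x 60 mm, 74 mm high to its shoulder, in a rack pocket that keeps it from turning by more than 3 degrees. A black line on the grip shows its turn, a black pointer on the steel collar (44 mm, 7 mm high) just under it the collar's. Axes are the jar's: -x its front, z up. None if absent.
- thread_a (a joint): Turn of jar_a's thread collar against its jar, rad, anticlockwise from above (unscrewing) growing, within 0.1 of 0 at the start, at most 3.0. The collar of a loose cap turns with about 0.06 N m; that of a tight one holds 2.5 N m. It stays where it is left. None if absent.
- cap_a (a joint): Slip of jar_a's grip on its thread collar, rad, growing anticlockwise from above, within 0.1 of 0 at the start. The grip is torque-limiting: it carries the collar along up to about 0.3 N m and slips round it above that, so on a tight cap this value grows, on a loose one the thread's. It stays where it is left. None if absent.
- jar_b_cap (a point): Centre of the round grey ribbed grip, 48 mm across, 28 mm high, of the screw cap of a square white jar 60 x 60 mm, 74 mm high to its shoulder, in a rack pocket that keeps it from turning by more than 3 degrees. A black line on the grip shows its turn, a black pointer on the steel collar (44 mm, 7 mm high) just under it the collar's. Axes are the jar's: -x its front, z up. None if absent.
- thread_b (a joint): Turn of jar_b's thread collar against its jar, rad, anticlockwise from above (unscrewing) growing, within 0.1 of 0 at the start, at most 3.0. The collar of a loose cap turns with about 0.06 N m; that of a tight one holds 2.5 N m. It stays where it is left. None if absent.
- cap_b (a joint): Slip of jar_b's grip on its thread collar, rad, growing anticlockwise from above, within 0.1 of 0 at the start. The grip is torque-limiting: it carries the collar along up to about 0.3 N m and slips round it above that, so on a tight cap this value grows, on a loose one the thread's. It stays where it is left. None if absent.
- jar_c_cap (a point): Centre of the round grey ribbed grip, 48 mm across, 28 mm high, of the screw cap of a square white jar 60 x 60 mm, 74 mm high to its shoulder, in a rack pocket that keeps it from turning by more than 3 degrees. A black line on the grip shows its turn, a black pointer on the steel collar (44 mm, 7 mm high) just under it the collar's. Axes are the jar's: -x its front, z up. None if absent.
- thread_c (a joint): Turn of jar_c's thread collar against its jar, rad, anticlockwise from above (unscrewing) growing, within 0.1 of 0 at the start, at most 3.0. The collar of a loose cap turns with about 0.06 N m; that of a tight one holds 2.5 N m. It stays where it is left. None if absent.
- cap_c (a joint): Slip of jar_c's grip on its thread collar, rad, growing anticlockwise from above, within 0.1 of 0 at the start. The grip is torque-limiting: it carries the collar along up to about 0.3 N m and slips round it above that, so on a tight cap this value grows, on a loose one the thread's. It stays where it is left. None if absent.
- jar_d_cap (a point): Centre of the round grey ribbed grip, 48 mm across, 28 mm high, of the screw cap of a square white jar 60 x 60 mm, 74 mm high to its shoulder, in a rack pocket that keeps it from turning by more than 3 degrees. A black line on the grip shows its turn, a black pointer on the steel collar (44 mm, 7 mm high) just under it the collar's. Axes are the jar's: -x its front, z up. None if absent.
- thread_d (a joint): Turn of jar_d's thread collar against its jar, rad, anticlockwise from above (unscrewing) growing, within 0.1 of 0 at the start, at most 3.0. The collar of a loose cap turns with about 0.06 N m; that of a tight one holds 2.5 N m. It stays where it is left. None if absent.
- cap_d (a joint): Slip of jar_d's grip on its thread collar, rad, growing anticlockwise from above, within 0.1 of 0 at the start. The grip is torque-limiting: it carries the collar along up to about 0.3 N m and slips round it above that, so on a tight cap this value grows, on a loose one the thread's. It stays where it is left. None if absent.
- jar_e_cap (a point): Centre of the round grey ribbed grip, 48 mm across, 28 mm high, of the screw cap of a square white jar 60 x 60 mm, 74 mm high to its shoulder, in a rack pocket that keeps it from turning by more than 3 degrees. A black line on the grip shows its turn, a black pointer on the steel collar (44 mm, 7 mm high) just under it the collar's. Axes are the jar's: -x its front, z up. None if absent.
- thread_e (a joint): Turn of jar_e's thread collar against its jar, rad, anticlockwise from above (unscrewing) growing, within 0.1 of 0 at the start, at most 3.0. The collar of a loose cap turns with about 0.06 N m; that of a tight one holds 2.5 N m. It stays where it is left. None if absent.
- cap_e (a joint): Slip of jar_e's grip on its thread collar, rad, growing anticlockwise from above, within 0.1 of 0 at the start. The grip is torque-limiting: it carries the collar along up to about 0.3 N m and slips round it above that, so on a tight cap this value grows, on a loose one the thread's. It stays where it is left. None if absent.
- flag_0_grip (a point): Centre of the paddle of a loose flag marker, 87.5 mm above its underside: white paddle 12 mm thick along x, 44 mm wide along y, 55 mm high, on a thin steel post on a round dark foot 50 mm across, 10 mm thick; 115 mm high in all, about 200 g, z up. It stands on the worktop. (The jars' rack has pockets 80 mm apart in a row along the jars' y; its front is 40 mm before the jars' middles.)
- flag_1_grip (a point): Centre of the paddle of a loose flag marker, 87.5 mm above its underside: white paddle 12 mm thick along x, 44 mm wide along y, 55 mm high, on a thin steel post on a round dark foot 50 mm across, 10 mm thick; 115 mm high in all, about 200 g, z up. It stands on the worktop. (The jars' rack has pockets 80 mm apart in a row along the jars' y; its front is 40 mm before the jars' middles.)
- flag_2_grip (a point): Centre of the paddle of a loose flag marker, 87.5 mm above its underside: white paddle 12 mm thick along x, 44 mm wide along y, 55 mm high, on a thin steel post on a round dark foot 50 mm across, 10 mm thick; 115 mm high in all, about 200 g, z up. It stands on the worktop. (The jars' rack has pockets 80 mm apart in a row along the jars' y; its front is 40 mm before the jars' middles.)
- catch_tab (a point): Centre of the black finger tab (12 mm thick along y, 40 wide, 30 high; 59.5 mm over the worktop) on the safety catch, a 58 x 58 mm steel plate that slides over the button of a fixed grey box 80 x 140 mm, 25 mm high, between two rails 60 mm apart that rise to 47 mm. Axes are the box's: the catch opens towards +y.
- catch (a joint): Slide of the safety catch in m: 0 covers the button, 0.062 is fully open; it needs about 1.5 N and stays where it is left.
- button_top (a point): Centre of the top face of the black round push button, 30 mm across, between the rails, 37 mm above the worktop; it is right under the catch plate while the catch is closed, 62 mm to the -y side of the tab once it is open. Axes as the box's.
- button (a joint): Press of the button in m: 0 up, 0.006 fully down; a spring needs about 4 N to push it home and brings it up again.
- kitchen_timer: White timer 58 x 66 x 21 mm lying on the worktop, a bystander; origin in the middle of its underside.
- marker_pen: Pen 145 mm long along its y axis, 9 mm high, lying on the worktop, a bystander; origin in the middle of its underside.
Mind the look-alikes: they are no part of the job. Leave any green or pink look-alike of the part that bears flag_0_grip alone.

How it is judged:
By the outcome, as a careful person would: the job done as asked, in the order asked, and still so for the second after the job is handed in, with the robot touching nothing.
Of jar_a, jar_b, jar_c, jar_d, jar_e only 3 to 5 are there at a start; the rules pass over those that are not, and their reading is None.
At some moment in a run one of flag_0, flag_1, flag_2 may be knocked a few centimetres aside while the robot is not near it.
It also fails if it takes over 210 s, if anything falls off the work surface, if the arm or the gripper's body presses on something with over 40 N, if the wrist force passes 120 N, or if a joint passes its speed limit or range.

## Working session

There is one attempt and no reset: what is moved stays moved. The work goes in short steps, each a Python script; the robot and the scene stay as the last script left them, time stands still between calls to the robot, and variables do not carry over. Pictures are saved under pics/ and viewed, at most 14 in all, crops included, and the job is handed in when it is done.

```bash
ls; mkdir -p pics; cat > h.py <<'E'
import numpy as np, cv2
from rig import bot
from scipy.spatial.transform import Rotation as R
def rot(q): return R.from_quat([q[1],q[2],q[3],q[0]]).as_matrix()
def cam(n):
    c=bot.read_camera(n); c['f']=c['image'].shape[0]/2/np.tan(np.radians(c['fovy'])/2); c['R']=rot(c['attitude']); return c
def ray(c,u,v): return c['R']@np.array([(u-c['cx'])/c['f'],(v-c['cy'])/c['f'],1.])
def onz(c,u,v,z):
    d=ray(c,u,v); e=np.array(c['eye']); return e+d*(z-e[2])/d[2]
def proj(c,p):
    q=c['R'].T@(np.array(p)-c['eye']); return q[:2]/q[2]*c['f']+[c['cx'],c['cy']]
def cloud(c):
    v,u=np.mgrid[:384,:512]; z=c['depth']
    P=np.stack([(u-c['cx'])/c['f']*z,(v-c['cy'])/c['f']*z,z],-1)@c['R'].T+c['eye']
    P[z<=0]=np.nan; return P
def down(yaw): # tool down, jaw line (y) at angle yaw from world y
    q=(R.from_euler('z',yaw)*R.from_euler('x',np.pi)).as_quat(); return [q[3],q[0],q[1],q[2]]
E
python3 - <<'E'
from h import *
for n in('top','side'):
    c=cam(n); print(n,c['eye'],c['attitude'],c['fovy'],c['cx'],c['cy'])
    cv2.imwrite(f'pics/{n}0.png',c['image']); np.save(f'{n}0.npy',c['depth'])
s=bot.read_state(); print(s['tool_rot'],s['clock'],s['ee_pos'])
E
```

```text
pics
top [ 459.45519765   80.12240793 1515.93939271] [ 0.02536176 -0.70238708  0.71097008 -0.02303709] 46.19010907073307 256.0608426150457 193.51468788581312
side [478.8420302  929.33734701 656.9366026 ] [ 0.0136588  -0.0472744   0.8782777  -0.47561208] 55.618695006002824 260.5445655232115 192.7995582445483
[-9.39404033e-05  1.43405757e-01  9.89663836e-01 -5.22239689e-04] 0.1 [156.05933283 527.20760967 249.7706727 ]
```

View pics/top0.png

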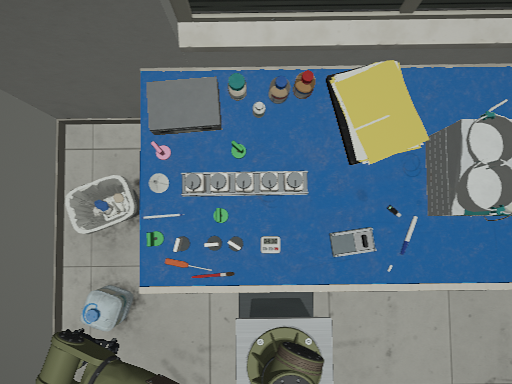

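View pics/side0.png

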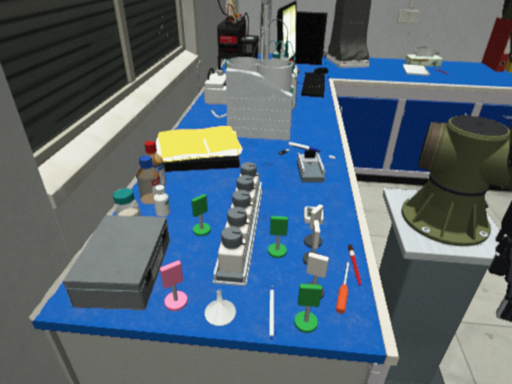

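Top view: five jars at v≈182, u≈194–294; white flags at (180,244), (213,242), (235,243); the release box at (353,242); green flags at (154,239), (221,215), (238,150); pink one at (163,152); white funnel-like thing at (158,183). Side view confirms three white paddles at (313,213), (315,235), (317,265).

```bash
cat > meas.py <<'E'
from h import *
def caps(c):
    hsv=cv2.cvtColor(c['image'],cv2.COLOR_BGR2HSV); P=cloud(c)
    m=((P[...,2]>93)&(P[...,2]<125)&(hsv[...,1]<70)).astype(np.uint8); m[:160]=0;m[205:]=0;m[:,:180]=0;m[:,315:]=0
    n,l,st,ce=cv2.connectedComponentsWithStats(m); out=[]
    for i in range(1,n):
        if st[i,4]>60: out.append((ce[i],st[i,4],np.nanmedian(P[l==i],0)))
    return out
E
python3 - <<'E'
from meas import *
c=cam('top'); P=cloud(c)
for ce,a,p in caps(c): print('cap',ce.round(1),a,p.round(1),onz(c,*ce,p[2]).round(1))
hsv=cv2.cvtColor(c['image'],cv2.COLOR_BGR2HSV)
m=((P[...,2]>75)&(P[...,2]<125)).astype(np.uint8); m[:225]=0;m[260:]=0
n,l,st,ce=cv2.connectedComponentsWithStats(m)
for i in range(1,n):
    if st[i,4]>6:print('tall',ce[i].round(1),st[i],np.nanmedian(P[l==i],0).round(1),hsv[l==i].mean(0).round())
for (u,v) in [(335,242),(350,242),(358,232),(367,242),(367,232),(345,242)]: print(u,v,P[v,u].round(1),c['image'][v,u])
a=c['image'][160:265,145:390]; 
cv2.imwrite('pics/t1.png',cv2.resize(a[62:,0:245],None,fx=3.2,fy=3.2,interpolation=cv2.INTER_CUBIC))
cv2.imwrite('pics/t2.png',cv2.resize(a[5:45,30:170],None,fx=5.6,fy=5.6,interpolation=cv2.INTER_CUBIC))
im=np.vstack([cv2.resize(cv2.imread('pics/t1.png'),(784,138)),cv2.imread('pics/t2.png'),cv2.resize(c['image'][222:262,325:380],(784,570))[:230]])
s=cam('side')
cv2.imwrite('pics/c1.png',np.vstack([cv2.imread('pics/t2.png')[:224],cv2.resize(s['image'][150:270,200:340],(784,376),interpolation=cv2.INTER_CUBIC)[:,:784]]))
cv2.imwrite('pics/c2.png',cv2.resize(c['image'][225:260,325:385],None,fx=12,fy=12,interpolation=cv2.INTER_CUBIC))
E
```

```text
cap [192.9 181.4] 194 [595.8 280.4 119.7] [595.6 280.5 119.7]
cap [218.3 180.8] 190 [595.8 201.9 119.7] [596.5 201.2 119.7]
cap [243.7 180.5] 193 [597.4 121.3 119.3] [596.3 122.1 119.3]
cap [269.1 180. ] 185 [596.8  43.3 120.2] [596.7  42.9 120.2]
cap [294.7 179.7] 197 [596.2 -37.4 119.5] [596.7 -36.7 119.5]
tall [149.9 238.9] [147 232   7  15  98] [418.3 415.  110.8] [ 67. 140. 115.]
tall [177.5 244.7] [174 238   8  14  78] [398.8 330.6 112.7] [ 38.  13. 157.]
tall [234.2 244.5] [228 240  14  10  64] [397.9 154.4 114.2] [ 46.  10. 174.]
tall [211.8 243.9] [205 242  15   5  62] [400.7 223.4 114.9] [ 45.   9. 177.]
tall [366.3 245. ] [365 243   4   4   7] [ 389.9 -263.2   75.8] [76.  7. 60.]
335 242 [ 398.5 -173.8   23.5] [123 121 110]
350 242 [ 397.9 -222.9   25.2] [121 119 108]
358 232 [ 430.5 -248.6   31.8] [114 118 115]
367 242 [ 399.2 -267.4   72.4] [87 88 86]
367 232 [ 430.5 -274.2   48.1] [154 156 152]
345 242 [ 398.  -207.1   21.7] [120 119 107]
```

View pics/c1.png

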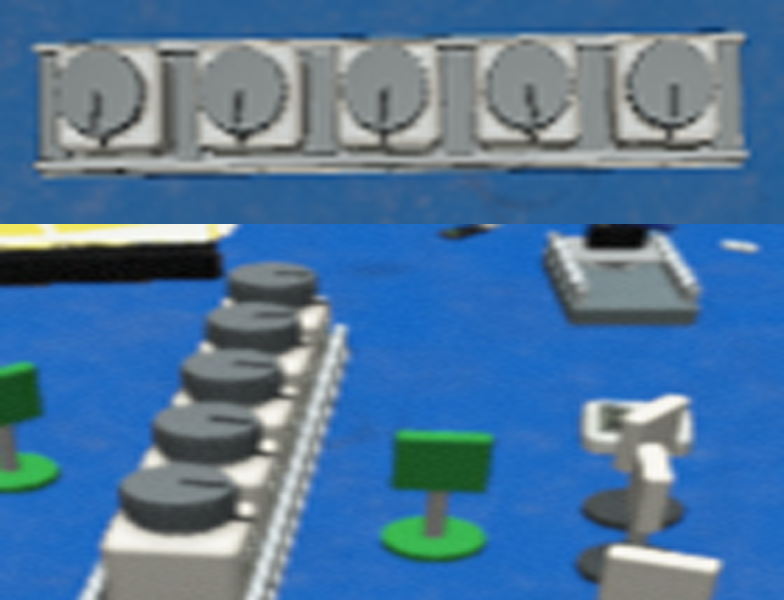

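View pics/c2.png

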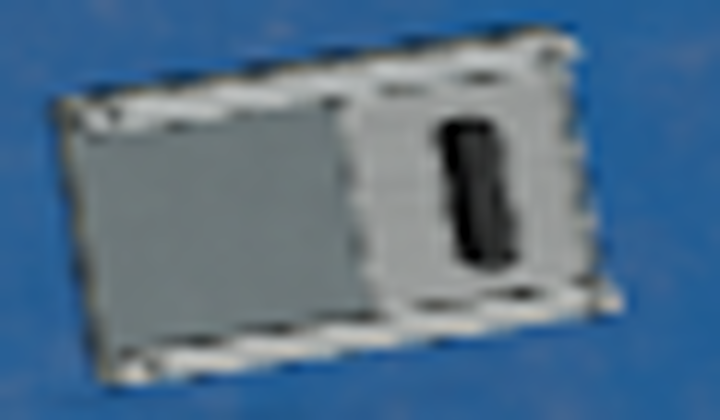

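Caps' tops are at z≈120 with an 80 mm pitch, as they should be. The collar pointers and grip lines both face -x, towards the robot. The catch plate with its black tab is at the box's -y end, so it opens to world +y. I'll test the caps now.

```bash
cat > captest.py <<'E'
from h import *
CAPS=[(595.8,280.4),(596.3,201.4),(596.6,121.8),(596.7,43.),(596.7,-36.9)]
Z=110
def test(p,z=Z,base=None,n=3):
    x,y=p
    bot.move_gripper(62,40)
    bot.move_to([x,y,165],down(base)); bot.servo_line([x,y,z],speed=120)
    m0=np.array(bot.read_state()['moment']); bot.move_gripper(40,40)
    s=bot.read_state(); print('grip',round(s['grip_width'],1),round(s['grip_force'],1),np.round(s['ft_force'],1))
    for k in range(1,n+1):
        bot.move_to([x,y,z],down(base+np.pi/4*k/n)); s=bot.read_state()
        print(k,(np.array(s['moment'])-m0).round(3),np.round(s['ft_force'],1))
    bot.move_gripper(62); bot.servo_line([x,y,165],speed=150); print('t',bot.read_state()['clock'])
E
python3 - <<'E'
from captest import *
for x,y in CAPS:
  for b in (np.pi/2-.4,-np.pi/2-.4):
    print(y,round(b,2),[None if (q:=bot.ik([x,y,z],down(b+d))) is None else np.round(q,2)[[0,5]] for z,d in((165,0),(Z,.4),(Z,.8))])
test(CAPS[4],base=-np.pi/2-.4 if bot.ik([*CAPS[4],165],down(-np.pi/2-.4)) is not None and bot.ik([*CAPS[4],165],down(-np.pi/2+.4)) is not None else np.pi/2-.4)
E
```

```text
280.4 1.17 [array([0.38, 0.78]), array([0.38, 0.38]), array([ 0.38, -0.02])]
280.4 -1.97 [array([ 0.38, -2.36]), None, None]
201.4 1.17 [array([0.27, 0.67]), array([0.27, 0.27]), array([ 0.27, -0.13])]
201.4 -1.97 [array([ 0.27, -2.47]), None, None]
121.8 1.17 [array([0.14, 0.54]), array([0.14, 0.14]), array([ 0.14, -0.26])]
121.8 -1.97 [None, None, None]
43.0 1.17 [array([0.01, 0.41]), array([0.01, 0.01]), array([ 0.01, -0.39])]
43.0 -1.97 [None, None, None]
-36.9 1.17 [array([-0.12,  0.28]), array([-0.12, -0.12]), array([-0.12, -0.52])]
-36.9 -1.97 [None, None, None]
grip 46.7 41.1 [2.3 0.1 5.1]
1 [ 0.037 -0.386  0.03 ] [2.5 0.  5.4]
2 [-0.078 -0.632  0.036] [2.3 0.5 5.4]
3 [-0.059 -0.784  0.064] [ 3.6 -0.3  5. ]
t 5.8833
```

```bash
python3 - <<'E'
from captest import *
for i in (3,2,1,0):
    print('cap',i); test(CAPS[i],base=np.pi/2-.4)
bot.move_joints([1.216,0.3,1.521,0,1.321,-0.067])
c=cam('top'); s=cam('side')
a=cv2.resize(c['image'][166:200,178:312],(784,199),interpolation=cv2.INTER_CUBIC)
b=cv2.resize(s['image'][158:258,214:274],(360,600),interpolation=cv2.INTER_CUBIC)
cv2.imwrite('pics/c3.png',a); cv2.imwrite('pics/c4.png',b); print(bot.read_state()['clock'])
E
```

```text
cap 3
grip 47.1 41.1 [ 2.2 -1.8  5.1]
1 [-0.315 -0.276  0.05 ] [ 1.9 -2.6  7.3]
2 [-0.371 -0.375  0.103] [ 3.2 -1.3  6.5]
3 [-0.292 -0.511  0.081] [ 3.1 -0.8  7.4]
t 9.75
cap 2
grip 46.7 41.1 [ 2.  -1.4  5.1]
1 [-0.393 -0.284  0.117] [ 2.2 -2.   5.6]
2 [-0.219 -0.482  0.051] [ 2.8 -1.2  5.4]
3 [ 0.137 -0.936  0.02 ] [4.8 0.3 5.1]
t 13.6083
cap 1
grip 47.0 41.1 [ 1.6 -1.4  5.7]
1 [-0.311 -0.358  0.099] [ 2.7 -2.1  7.6]
2 [-0.344 -0.753  0.093] [ 3.5 -2.   7. ]
3 [-0.337 -1.057  0.048] [ 4.3 -3.2  7.8]
t 17.4667
cap 0
grip 46.5 41.1 [ 2.1 -1.5  4.6]
1 [ 0.074 -0.396 -0.009] [2.1 0.6 6.4]
2 [-0.294 -0.734  0.046] [ 3.9 -1.1  6.8]
3 [-0.064 -1.297  0.047] [ 6.1 -1.3  5.9]
t 21.3167
23.2667
```

View pics/c3.png

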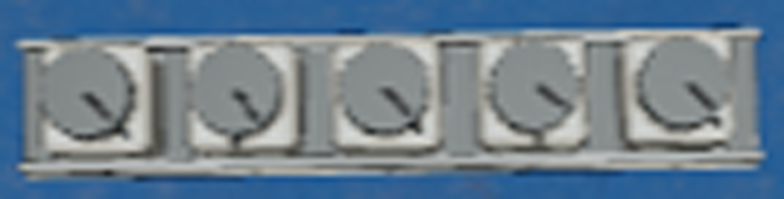

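View pics/c4.png

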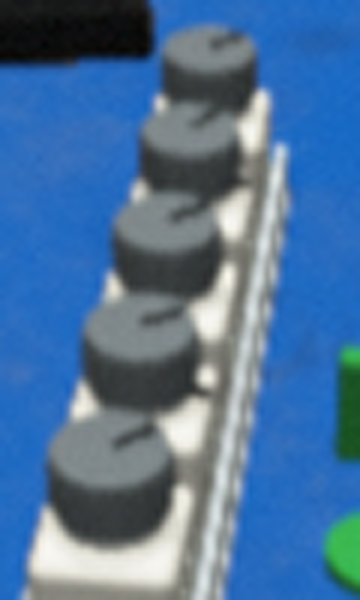

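All five were turned. The pointers moved on jars at u≈194, 244 and 295 (caps 0, 2, 4), so those are loose. On caps 1 and 3 the pointer is still at the front while the grip line moved, so they are tight. The side view agrees: only the second and fourth pointers still face front.

Candidates for the flags: white paddles on dark feet at (177,245), (212,244), (234,244) fit. The green ones at (154,239), (221,215), (238,150) and the pink one at (163,152) are look-alikes. One crop to confirm, with measurements.

```bash
cat > flags.py <<'E'
from h import *
HOME=[1.216,0.3,1.521,0,1.321,-0.067]
def flags(c):
    P=cloud(c); hsv=cv2.cvtColor(c['image'],cv2.COLOR_BGR2HSV)
    m=((P[...,2]>75)&(P[...,2]<125)&(hsv[...,1]<60)&(P[...,0]>320)&(P[...,0]<545)&(P[...,1]>-150)&(P[...,1]<480)).astype(np.uint8)
    n,l,st,ce=cv2.connectedComponentsWithStats(m); out=[]
    for i in range(1,n):
        if st[i,4]<25: continue
        q=P[l==i]; q=q[q[:,2]>108][:,:2].astype(np.float32)
        (cx,cy),(w,h),a=cv2.minAreaRect(q); b=cv2.boxPoints(((cx,cy),(w,h),a))
        e=b[1]-b[0]; f=b[2]-b[1]; L=e if np.hypot(*e)>np.hypot(*f) else f
        out.append(dict(uv=ce[i].round(),p=np.array([cx,cy]),med=np.median(q,0),size=np.round(sorted((w,h))),ang=float(np.arctan2(L[1],L[0])%np.pi)))
    return out
E
python3 - <<'E'
from flags import *
c=cam('top')
for f in flags(c): print({k:np.round(v,2) for k,v in f.items()})
P=cloud(c); hsv=cv2.cvtColor(c['image'],cv2.COLOR_BGR2HSV)
g=((hsv[...,0]>50)&(hsv[...,0]<80)&(hsv[...,1]>120)&(P[...,2]>75)).astype(np.uint8)
n,l,st,ce=cv2.connectedComponentsWithStats(g)
for i in range(1,n):
    if st[i,4]>20: print('green',ce[i].round(),np.nanmedian(P[l==i],0).round())
cv2.imwrite('pics/c5.png',cv2.resize(c['image'][200:262,140:260],None,fx=6.5,fy=6.5,interpolation=cv2.INTER_CUBIC))
E
```

```text
{'uv': array([178., 245.]), 'p': array([400.53, 332.13]), 'med': array([400.23, 331.59], dtype=float32), 'size': array([13., 43.]), 'ang': np.float64(2.86)}
{'uv': array([234., 245.]), 'p': array([397.44, 154.36]), 'med': array([396.82, 154.24], dtype=float32), 'size': array([12., 42.]), 'ang': np.float64(1.0)}
{'uv': array([212., 244.]), 'p': array([400.2 , 224.29]), 'med': array([400.59, 225.5 ], dtype=float32), 'size': array([11., 41.]), 'ang': np.float64(1.67)}
green [237. 146.] [705. 142. 112.]
green [219. 215.] [490. 200. 114.]
green [150. 239.] [417. 415. 112.]
```

View pics/c5.png

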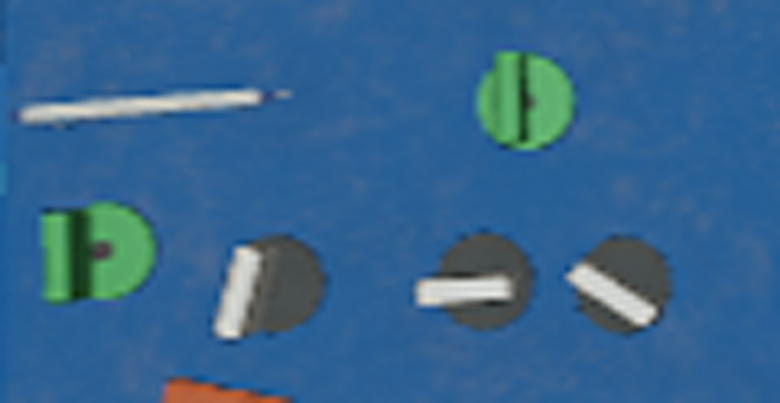

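The crop shows white paddles on dark feet at (178,245), (212,244), (234,245), each measured about 12 x 43 mm. These are the flags.

```bash
cat >> flags.py <<'E'
def carry(near,ty,tx=518):
    c=cam('top'); f=min(flags(c),key=lambda f:np.hypot(*(f['p']-near))); p=f['p']; print('at',p.round(1),f['size'],round(f['ang'],2))
    assert np.hypot(*(p-near))<80 and f['size'][1]>36
    q=down(f['ang']); bot.move_gripper(50,40)
    bot.move_to([*p,200],q); bot.servo_line([*p,87.5],speed=130)
    bot.move_gripper(5); s=bot.read_state(); print('w',round(s['grip_width'],1)); assert s['grip_width']>8
    bot.servo_line([*p,250],speed=150); bot.move_to([tx,ty,250],down(np.pi/2))
    bot.servo_line([tx,ty,110],speed=130); hit=bot.servo_line([tx,ty,86.5],speed=25,until_force=4); print(hit,np.round(bot.read_state()['ee_pos'],1))
    bot.move_gripper(35); bot.servo_line([tx,ty,250],speed=130); bot.move_joints(HOME); print('t',bot.read_state()['clock'])
E
python3 - <<'E'
from flags import *
carry((397,154),-36.9)
c=cam('top')
for f in flags(c): print({k:np.round(v,2) for k,v in f.items()})
E
```

```text
at [397.5 154.3] [11. 42.] 0.99
w 11.5
True [517.8 -36.9  87.9]
t 35.0917
{'uv': array([295., 206.]), 'p': array([516.65, -38.22]), 'med': array([516.61, -36.65], dtype=float32), 'size': array([10., 41.]), 'ang': np.float64(1.56)}
{'uv': array([178., 244.]), 'p': array([400.03, 331.83]), 'med': array([398.81, 331.19], dtype=float32), 'size': array([11., 42.]), 'ang': np.float64(2.9)}
{'uv': array([212., 244.]), 'p': array([400.06, 224.2 ]), 'med': array([400.52, 224.13], dtype=float32), 'size': array([12., 41.]), 'ang': np.float64(1.68)}
```

```bash
python3 - <<'E'
from flags import *
carry((400,224),121.8); carry((400,332),280.4)
c=cam('top')
for f in flags(c): print({k:np.round(v,2) for k,v in f.items()})
cv2.imwrite('pics/c6.png',cv2.resize(c['image'][160:260,140:380],None,fx=3.3,fy=3.3,interpolation=cv2.INTER_CUBIC))
# box
P=cloud(c); hsv=cv2.cvtColor(c['image'],cv2.COLOR_BGR2HSV)
m=((P[...,2]>12)&(P[...,0]>330)&(P[...,0]<470)&(P[...,1]<-130)&(P[...,1]>-340)&(hsv[...,1]<90)).astype(np.uint8)
n,l,st,ce=cv2.connectedComponentsWithStats(m); i=1+np.argmax(st[1:,4]); q=P[l==i]
print('box',cv2.minAreaRect(q[:,:2].astype(np.float32)))
t=q[q[:,2]>62]; print('tab',len(t),np.median(t,0),cv2.minAreaRect(t[:,:2].astype(np.float32)))
dk=((hsv[...,2]<70)&(m>0)).astype(np.uint8); ys,xs=np.nonzero(dk); k=(ys>228)&(ys<255)&(xs>358)&(xs<376); 
print('dark px',k.sum(),xs[k].mean(),ys[k].mean(),onz(c,xs[k].mean(),ys[k].mean(),72))
E
```

```text
at [400.1 224.2] [12. 41.] 1.68
w 11.7
True [518.  121.8  87.9]
t 46.05
at [400.  331.8] [13. 43.] 2.82
w 11.7
True [517.9 280.5  87.5]
t 56.7083
{'uv': array([195., 207.]), 'p': array([517.41, 278.62]), 'med': array([517.49, 277.69], dtype=float32), 'size': array([10., 44.]), 'ang': np.float64(1.56)}
{'uv': array([244., 206.]), 'p': array([515.59, 123.86]), 'med': array([516.96, 125.3 ], dtype=float32), 'size': array([ 9., 41.]), 'ang': np.float64(1.56)}
{'uv': array([295., 206.]), 'p': array([516.67, -36.67]), 'med': array([516.63, -36.54], dtype=float32), 'size': array([10., 43.]), 'ang': np.float64(1.56)}
box ((399.8824462890625, -230.95455932617188), (77.75709533691406, 139.28851318359375), 7.720996379852295)
tab 53 [ 402.70437125 -261.68255994   72.54984681] ((402.9495849609375, -262.72088623046875), (38.363346099853516, 12.415335655212402), 8.352052688598633)
dark px 58 364.2931034482759 240.8448275862069 [ 402.98720931 -259.00547832   72.        ]
```

View pics/c6.png

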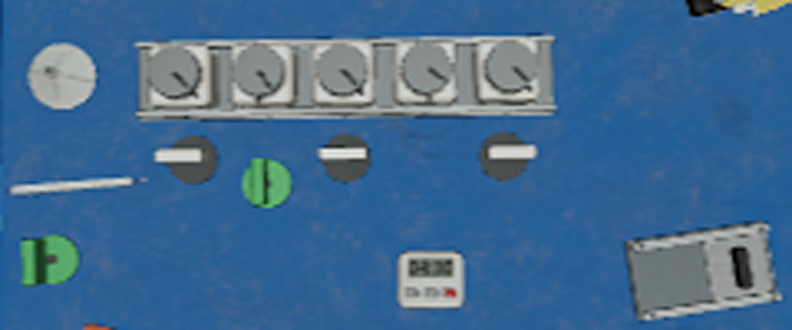

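Flags now stand in front of jars 0, 2 and 4, with nothing by jars 1 and 3; the timer and pen are untouched. The box is yawed about 8° and the tab is at (403,-262.5), which agrees with the box centre. Next, the catch.

```bash
cat > box.py <<'E'
from h import *
a=np.radians(8.0); Y=np.array([-np.sin(a),np.cos(a),0]); T=np.array([403,-262.,68]); Q=down(a)
def at(p,z): return [p[0],p[1],z]
E
python3 - <<'E'
from box import *
bot.move_gripper(40,50); bot.move_to(at(T,180),Q); bot.servo_line(at(T,T[2]),speed=100)
bot.move_gripper(5); s=bot.read_state(); print(s['grip_width'],np.round(s['ft_force'],1)); assert s['grip_width']>9
h=bot.servo_line(T+Y*66,speed=40,until_force=20); p=np.array(bot.read_state()['ee_pos']); print('open',h,(p-T)@Y,p)
bot.move_gripper(35); bot.servo_line(at(p,180))
bot.move_joints([1.216,0.3,1.521,0,1.321,-0.067])
c=cam('top'); cv2.imwrite('pics/c7.png',cv2.resize(c['image'][225:260,325:385],None,fx=10,fy=10,interpolation=cv2.INTER_CUBIC))
hsv=cv2.cvtColor(c['image'],cv2.COLOR_BGR2HSV); P=cloud(c)
d=(hsv[...,2]<70); d[:226]=0;d[258:]=0;d[:,:328]=0;d[:,382:]=0
n,l,st,ce=cv2.connectedComponentsWithStats(d.astype(np.uint8))
for i in range(1,n):
    if st[i,4]>15:
        z=np.nanmedian(P[l==i][:,2]); print(ce[i],st[i,4],np.nanmedian(P[l==i],0),onz(c,*ce[i],37))
print(bot.read_state()['clock'])
E
```

```text
10.976556509374143 [-1.6  2.   6.2]
open True 62.259758719091046 [ 394.53757047 -200.3176959    68.5351255 ]
[362.44067797 240.38983051] 59 [ 402.78508294 -261.66103712   36.96070739] [ 403.16890126 -261.2229095    37.        ]
[345.37037037 243.7037037 ] 54 [ 393.92344705 -198.71410003   72.01354376] [ 393.06502123 -205.23506477   37.        ]
66.9917
```

View pics/c7.png

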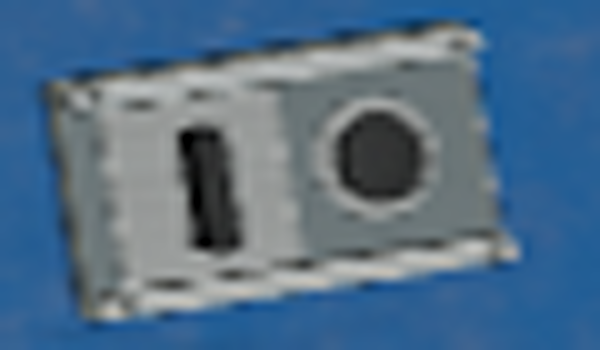

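The catch is fully open at 62.3 mm, and the button is uncovered at (362,240), world (403,-261.4), z 37. Now press it and close the catch.

```bash
python3 - <<'E'
from box import *
B=np.array([403,-261.5,0]); O=T+Y*62.2
bot.move_gripper(0,30); bot.move_to(at(B,150),Q); bot.servo_line(at(B,66),speed=100)
h=bot.servo_line(at(B,44),speed=15,until_force=18); s=bot.read_state(); print('press',h,s['ee_pos'],np.round(s['ft_force'],1))
bot.dwell(0.3); print(bot.read_state()['ee_pos'][2],np.round(bot.read_state()['ft_force'],1)); bot.servo_line(at(B,150),speed=100)
bot.move_gripper(40,50); bot.move_to(at(O,180),Q); bot.servo_line(at(O,68),speed=100)
bot.move_gripper(5); s=bot.read_state(); print(s['grip_width']); assert s['grip_width']>9
h=bot.servo_line(O-Y*66,speed=40,until_force=20); p=np.array(bot.read_state()['ee_pos']); print('closed',h,(p-T)@Y,p)
bot.move_gripper(35); bot.servo_line(at(p,180))
bot.move_joints([1.216,0.3,1.521,0,1.321,-0.067])
c=cam('top'); cv2.imwrite('pics/c8.png',cv2.resize(c['image'][160:260,140:380],None,fx=3.3,fy=3.3,interpolation=cv2.INTER_CUBIC))
from flags import flags
for f in flags(c): print({k:np.round(v,2) for k,v in f.items()})
print(bot.read_state()['clock'])
E
```

```text
press True [ 403.05953317 -261.56825884   49.64827978] [-4.9  2.6 15.6]
49.688711315373375 [-4.   2.6 14.5]
10.890235637674914
closed True 0.050910424758307954 [ 403.06291002 -261.93974782   68.46261771]
{'uv': array([234., 202.]), 'p': array([529.69, 154.16]), 'med': array([529.88, 153.38], dtype=float32), 'size': array([11., 43.]), 'ang': np.float64(1.14)}
{'uv': array([195., 207.]), 'p': array([517.39, 278.71]), 'med': array([516.34, 277.9 ], dtype=float32), 'size': array([10., 44.]), 'ang': np.float64(1.55)}
{'uv': array([295., 206.]), 'p': array([516.63, -36.69]), 'med': array([517.86, -36.82], dtype=float32), 'size': array([10., 43.]), 'ang': np.float64(1.56)}
81.9917
```

View pics/c8.png

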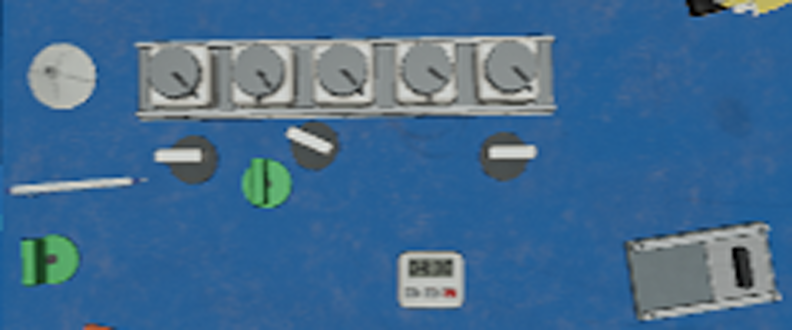

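The catch is closed again, but the knock happened: the middle flag moved to (315,146) in the crop, world (530,154), still upright. I'll put it back using a narrow opening near the rack. Because I can't tell whether this happened before the press, I'll then repeat the release sequence so the order holds.

```bash
python3 - <<'E'
from flags import *
c=cam('top'); P=cloud(c)
r=P[(P[...,0]>548)&(P[...,0]<566)&(P[...,1]>60)&(P[...,1]<280)]; print('rack front z pct',np.percentile(r[:,2],[10,50,90,97]).round(0))
f=min(flags(c),key=lambda f:np.hypot(*(f['p']-(530,154)))); p=f['p']; print(p,f['ang']); q=down(f['ang'])
assert np.hypot(*(p-(530,154)))<10 and np.percentile(r[:,2],90)<66
bot.move_gripper(26,40); bot.move_to([*p,200],q); 
h=bot.servo_line([*p,92],speed=60,until_force=8); print('touch',h)
if h: bot.servo_line([*p,200]); raise SystemExit
bot.move_gripper(5); w=bot.read_state()['grip_width']; print(w); assert w>8
bot.servo_line([*p,250],speed=130); bot.move_to([518,121.8,250],down(np.pi/2))
bot.servo_line([518,121.8,112],speed=130); h=bot.servo_line([518,121.8,90],speed=25,until_force=4); print(h,bot.read_state()['ee_pos'])
bot.move_gripper(35); bot.servo_line([518,121.8,250],speed=130); bot.move_joints(HOME)
for f in flags(cam('top')): print({k:np.round(v,2) for k,v in f.items()})
print(bot.read_state()['clock'])
E
```

```text
rack front z pct [-2.  7. 37. 42.]
[529.91326904 155.01573181] 1.1404545307159424
touch False
11.862326306829903
True [518.00581705 121.75639872  92.26132162]
{'uv': array([195., 207.]), 'p': array([517.36, 277.75]), 'med': array([516.16, 277.81], dtype=float32), 'size': array([10., 44.]), 'ang': np.float64(1.56)}
{'uv': array([245., 207.]), 'p': array([515.67, 120.74]), 'med': array([516.69, 122.18], dtype=float32), 'size': array([10., 41.]), 'ang': np.float64(1.57)}
{'uv': array([295., 206.]), 'p': array([516.64, -36.81]), 'med': array([516.68, -36.79], dtype=float32), 'size': array([10., 43.]), 'ang': np.float64(1.56)}
94.0083
```

```bash
python3 - <<'E'
from box import *
from flags import flags,HOME
B=np.array([403,-261.5,0]); O=T+Y*62.2
def slide(a,b):
    bot.move_gripper(40,50); bot.move_to(at(a,180),Q); bot.servo_line(at(a,68),speed=100)
    bot.move_gripper(5); assert bot.read_state()['grip_width']>9
    h=bot.servo_line(b,speed=40,until_force=20); p=np.array(bot.read_state()['ee_pos']); print('slide',h,(p-T)@Y)
    bot.move_gripper(35); bot.servo_line(at(p,180))
slide(T,T+Y*66)
bot.move_gripper(0,30); bot.move_to(at(B,150),Q); bot.servo_line(at(B,66),speed=100)
h=bot.servo_line(at(B,44),speed=15,until_force=18); print('press',h,bot.read_state()['ee_pos'][2]); bot.dwell(.3)
bot.servo_line(at(B,150),speed=100)
slide(O,O-Y*66)
bot.move_joints(HOME); c=cam('top')
for f in flags(c): print({k:np.round(v,2) for k,v in f.items()})
cv2.imwrite('pics/c9.png',cv2.resize(c['image'][160:260,140:380],None,fx=3.3,fy=3.3,interpolation=cv2.INTER_CUBIC))
print(bot.read_state()['clock'])
E
```

```text
slide True 62.25367626661753
press True 49.67246116804154
slide True 0.06013159132839702
{'uv': array([194., 207.]), 'p': array([517.43, 278.31]), 'med': array([516.3 , 278.09], dtype=float32), 'size': array([10., 45.]), 'ang': np.float64(1.56)}
{'uv': array([245., 207.]), 'p': array([515.44, 120.7 ]), 'med': array([516.69, 122.26], dtype=float32), 'size': array([10., 41.]), 'ang': np.float64(1.56)}
{'uv': array([295., 206.]), 'p': array([516.7 , -36.58]), 'med': array([515.43, -36.57], dtype=float32), 'size': array([10., 43.]), 'ang': np.float64(1.56)}
113.925
```

View pics/c9.png

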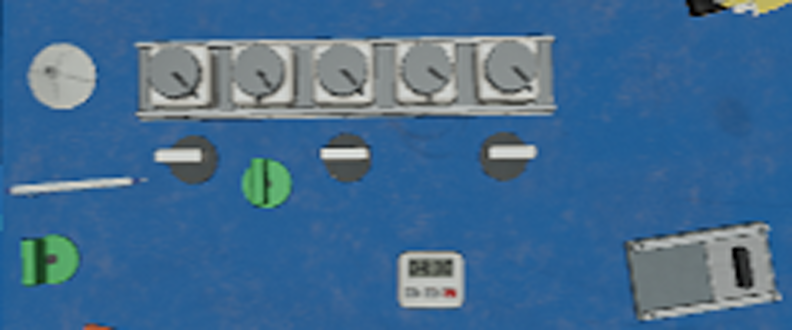

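All three flags are in place at crop (190,157), (345,157) and (508,153). The catch is closed, and the timer and pen are untouched. Handing in.

```bash
python3 -c "
from rig import bot
print(bot.finish_job())"
```

```text
the job is handed in; nothing more can be done
None
```

Job handed in at about 114 s (no verdict shown): caps 1, 3 and 5 from the robot's left were loose and have flags, 2 and 4 were tight; a flag got knocked, so I re-placed it and repeated the whole catch–button–catch sequence, leaving the catch closed.

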